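# Close a deli pot in the lid press and hold the lever down

### The job

Close the filled pot in the lever press: keeping it upright, set it in the round nest of the pulled-out loading slide, let go of it, and push the slide fully home so that the pot stands under the press plate with its lid still only perched. Then bring the ball-ended lever down until the plate has pressed the lid fully home and the lever comes up solid, and finish while still holding the lever down there by its knob, firm pressure on the lid. Press the lid only with the press, do not let the lever up again, and leave the other things on the counter where they are.

Things in the scene. Friction and masses are not known exactly. Their poses are not given: they have to be found in the camera images.
- press: Grey bench lever press, fixed. Origin on the counter under the ram axis (plate centre); x runs from its open front to the rear column, y to its left seen from the front, z up. In its frame, mm: base 270 x 200 x 14; column x 55..117, y +-42, to z 220; head overhanging to the front x -45..117, y +-42, z 155..220; lever on the right side, y = -118, shaft at x = 0, z = 190.
- nest (a point): Centre of the floor of the round nest in the loading slide, 30 mm above the counter, axes as the press. The nest is a recess 58 mm in diameter, 8 mm deep, in a white block 84 x 84 mm with its top 38 mm above the counter. At slide = 0 it lies under the plate (press x = 0, y = 0).
- slide_front (a point): Middle of the front face of the slide's upright flange, 102 mm in front of the nest centre, 42.5 mm above the counter. Flange 88 mm wide, from 20 to 65 mm above the counter; a 10 mm rolled edge along its top reaches 71 mm and stands 4 mm proud to the front. Push here towards press +x to shut the slide.
- slide (a joint): Loading slide, in m: 0 = fully home against its stop, 0.115 = fully pulled out towards the front (press -x). Starts 0.10 to 0.115. Light friction, about 1.5 N; stays where it is left.
- lever (a joint): Press lever, rad: 0 = up at rest (slopes up to the front, 35 deg above level), grows as pulled down, end stop 0.80. Turns about the level shaft along press y. A return spring resists: at the knob about 4 N at rest, 8 N when down. Plate moves down 25 mm per rad: it meets the perched lid at about 0.52; lid home at about 0.72. Pressing the lid on takes 12 N at the plate, 2 N more at the knob.
- knob: Black ball knob, 35 mm in diameter, at the end of the 12 mm lever bar; origin at its centre. At lever angle q its place in the press frame is x = -200 cos(0.611 - q), y = -118, z = 190 + 200 sin(0.611 - q) mm. Can be pinched from above, fingers closing along press y; it turns between the fingers as the lever swings.
- plate: Steel press plate, 72 mm in diameter, 10 mm thick, under the head; origin at the centre of its underside, 112 mm above the counter when the lever is up; moves straight down with the lever.
- pot: The pot to close: black, round, straight wall 62 mm in diameter, rim 60 mm high, foot 54 mm in diameter (lowest 10 mm); 140 to 280 g, loose, upright. Origin at the centre of its underside. Its grey lid (60 mm in diameter, 4 mm thick) is perched: lid top 69 mm above the underside, 64 mm once home. The only loose pot of this shape; left or right of the press. Grip it by the straight wall.
- lid (a joint): The pot's press-on lid, in m: 0 = perched 5 mm proud of the rim, 0.005 = fully home on the rim. Tight: stays where it is; it does not come off.
- tall_jar: Bystander: closed glass storage jar, 72 mm in diameter, 125 mm tall, on the other side of the press. Origin under its centre.
- quiche_a: Bystander: round quiche, 100 mm in diameter, 30 mm high. Origin under its centre.
- quiche_b: Bystander: another such quiche.
- ciabatta: Bystander: filled bread roll about 120 x 90 x 59 mm. Origin under its centre.
- lid_stack: Bystander: stack of three spare grey lids, 60 mm in diameter, 27 mm high, in front of the press. Origin under its centre.
- pepper_mill: Bystander: dark wooden pepper mill, 58 mm in diameter, 165 mm tall. Origin under its centre.
- tongs: Bystander: steel serving tongs, about 250 mm long, lying flat. Origin near the middle.
Things that resemble listed ones, but are neither listed nor needed, are in the scene too. Several things look just like the pot: the one meant starts farthest to the robot's right.

How it is judged:
By the outcome, as a careful person would: the job done as asked, in the order asked, and still so for the second after the job is handed in, while the arm keeps its last pose, push and grip.
It also fails if it takes over 72 s, if anything falls off the work surface, if the arm or the gripper's body presses on something with over 40 N, if the wrist force passes 120 N, or if a joint passes its speed limit or range.

### The arm

A 6-joint arm with a two-finger parallel gripper is mounted at the origin on the work surface. World frame = base frame: x ahead of the robot, y to its left, z up, the work surface at z = 0. Lengths are in m, angles in rad, forces in N, time in s.
With the tool pointing down it reaches from about 0.35 to 0.975 m from the base axis. Payload 4.9 kg.
Tool frame: the origin (TCP) lies at the very end of the fingers, on their centre line; the grasp point (between the pads) lies 19 mm behind it; z points along the fingers, y is the line along which they close (so a half turn about z gives the same grasp; the last joint's range is limited). The gripper opens to 85 mm and grips with 20 to 120 N. Pads are 22 mm wide; open, the fingers measure 114 mm over their backs; the gripper's body (76 mm by 85 mm) begins 54 mm behind the grasp point. The pads swing forward as they close: fully open they stand 13 mm farther back than shut.
Start: joints at [-1.418, 0.053, 1.613, -0, 1.476, -0.119], TCP at [0.168, -0.602, 0.231] pointing down, gripper open.
Joint ranges: [-3.01, 3.01], [-1.01, 2.22], [0.06, 2.58], [-1.02, 4.17], [0.09, 2.62], [-3.14, 3.14]. Speed limits (rad/s): [2.57, 2.57, 3.14, 3.14, 3.14, 3.14].

### API

Orientations are given as a unit quaternion [w, x, y, z].
In Python, from plant import manip gives the robot as it stands.
- The arm moves only by the tool send_rows, never from a script. Its argument "increments" is a list of rows, each an object of numbers: "claw": the closure, from -1 (fully open) to 1 (shut); "dx", "dy", "dz": the shift along the tool's x, y, z in units of 0.5 m (1.0 is 0.5 m); "yaw": the turn about the tool's z in units of 1.5 rad (1.0 is 1.5 rad). A call has 1 to 20 rows; each row is the pose to reach, as a shift and turn from the pose commanded when the call began, along the tool's axes at that moment; what a row does not reach only later rows make up. A row lasts 1/8 s, in which the tool goes at most 62.5 mm and 10.7 degrees, less where a joint would pass 70% of its speed; a pose out of reach is approached as far as the arm can. A call with a number of a shift or a turn outside -1 to 1 is refused whole. A call with a gripper value outside its range is refused whole. The fingers move at their own pace and stop on an object; the grip force is fixed at half the most. Time passes only in rows, so rows that repeat a pose let the fingers close. It gives the time, the measured TCP pose, the force, the opening and the grip force at its end, in the units of the state.
- manip.state(): the state, without advancing time (a new reading comes with each control period).
- manip.grab_frame(name): name is "scene" or "top"; returns the picture (480x640x3 uint8, red, green, blue); there is no depth.
- manip.camera_params(name): a dict with "camera_matrix" (3x3 intrinsics, pixels), "k1" (the pictures are not rectified: a ray, as slopes to the right and down, at radius r is drawn at 1 + k1 r^2 times it, then the intrinsics apply), "extrinsics" (4x4, takes a point from world to camera coordinates). Camera axes: x right, y down, z forward; pixel columns grow to the right and rows downward; lengths in m; the calibration is good to about 2 mm. A picture is of the moment at which its call begins. camera_params takes no time and is no camera call.
- manip.job_done(): hands the job in; it is judged then, once.
The state is a dict: "time": time; "joint_pos": joint angles; "joint_vel": joint speeds; "joint_efforts": joint torques, N m; "tool_pos": TCP position; "tool_rot": TCP orientation; "contact_force": force on the tool from outside, world axes, zero at the start; "ft_torque": the same for the moment, N m; "gripper_width": opening from 0.0 (shut) to 1.0 (fully open); "grasp_force": force on a finger pad.
Only numpy, scipy, OpenCV 4.12 (cv2) and the standard library are available. Lean on these libraries where they do the work, as an engineer would, in place of code of your own. Each camera call takes 0.05 s, during which the arm holds its last target. There are 200 camera calls.

## Working session

There is one attempt and no reset: what is moved stays moved. The work goes in short steps, Python scripts to look and compute and a tool call to move; the robot and the scene stay as the last step left them, time stands still between calls to the robot, and variables do not carry over. Pictures are saved under pics/ and viewed, at most 10 in all, crops included, and the job is handed in when it is done.

Besides the shell and the picture viewer there is one more tool, called after "Emit:" as name([rows], argument=value, ...), one row to a line, values as JSON. send_rows: Moves the arm, as the interface text tells. Shifts and turns lie within -1 to 1; 1 stands for 0.5 m of shift or 1.5 rad of turn. Its arguments: {"type":"object","properties":{"increments":{"type":"array","items":{"type":"object","properties":{"claw":{"type":"number"},"dx":{"type":"number"},"dy":{"type":"number"},"dz":{"type":"number"},"yaw":{"type":"number"}}}}},"required":["increments"]}

```bash
mkdir -p pics; cat > h.py <<'E'
import numpy as np, cv2
from plant import manip
def cam(n):
    p=manip.camera_params(n); return np.array(p["camera_matrix"]),p["k1"],np.array(p["extrinsics"])
def grab(n,f):
    im=manip.grab_frame(n); cv2.imwrite(f,im[:,:,::-1]); return im
def ray(n,u,v):
    K,k,E=cam(n); s=cv2.undistortPoints(np.array([[[u,v]]],float),K,np.array([k,0,0,0.]))[0,0]
    R=E[:3,:3]; return -R.T@E[:3,3], R.T@np.array([s[0],s[1],1])
def onplane(n,u,v,z):
    c,d=ray(n,u,v); return c+d*(z-c[2])/d[2]
def tri(a,b):
    A=[];B=[]
    for n,u,v in (a,b):
        c,d=ray(n,u,v); d=d/np.linalg.norm(d); P=np.eye(3)-np.outer(d,d); A.append(P);B.append(P@c)
    A=np.vstack(A);B=np.hstack(B); x=np.linalg.lstsq(A,B,rcond=None)[0]; return x,np.linalg.norm(A@x-B)
def proj(n,p):
    K,k,E=cam(n); r=cv2.projectPoints(np.array([p],float),cv2.Rodrigues(E[:3,:3])[0],E[:3,3],K,np.array([k,0,0,0.]))[0]; return r[0,0]
E
python3 - <<'E'
from h import *
for n in("scene","top"):
    grab(n,f"pics/{n}0.png"); K,k,E=cam(n); print(n,K.round(1).tolist(),k,(-E[:3,:3].T@E[:3,3]).round(3),E[2,:3].round(2))
print(manip.state())
E
```

```text
scene [[452.3, 0.0, 320.9], [0.0, 452.3, 236.1], [0.0, 0.0, 1.0]] -0.02531735696535664 [ 0.361 -0.694  1.286] [ 0.13  0.52 -0.84]
top [[544.7, 0.0, 322.7], [0.0, 544.7, 238.1], [0.0, 0.0, 1.0]] 0.004070975373906877 [0.351 0.003 1.586] [ 0.13 -0.01 -0.99]
{'time': 0.1, 'joint_pos': array([-1.41797962e+00,  5.33078147e-02,  1.61416154e+00,  1.73695492e-05,
        1.47602789e+00, -1.19007820e-01]), 'joint_vel': array([-6.08837785e-05, -2.41798177e-03, -2.02632825e-03,  1.64685374e-03,
       -6.72782849e-05, -3.07138554e-05]), 'joint_efforts': array([ 3.36060621e-04, -3.94902205e+01, -3.71362388e+01, -5.44797990e-05,
        3.94264251e-03, -1.49611719e-05]), 'tool_pos': array([ 0.16771846, -0.60148139,  0.23017256]), 'tool_rot': array([-9.52305007e-04,  9.90777800e-01,  1.35493335e-01, -7.45346773e-06]), 'contact_force': array([-0.31209496,  0.42673765, -0.04141754]), 'ft_torque': array([-0.00253187,  0.02952864,  0.03153788]), 'grasp_force': 0.0, 'gripper_width': 0.9988906626286509}
```

View pics/scene0.png

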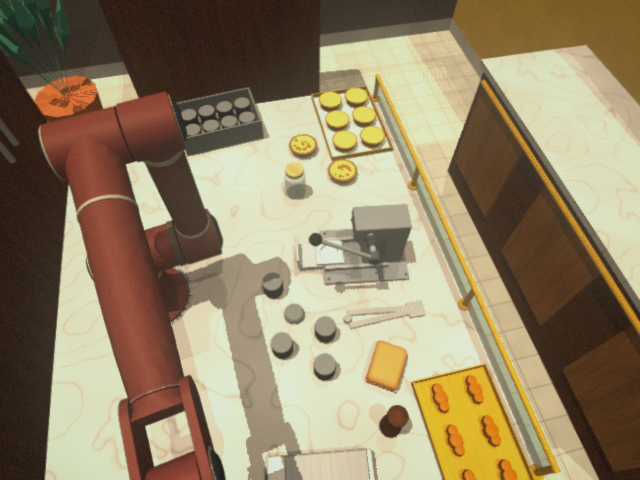

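View pics/top0.png

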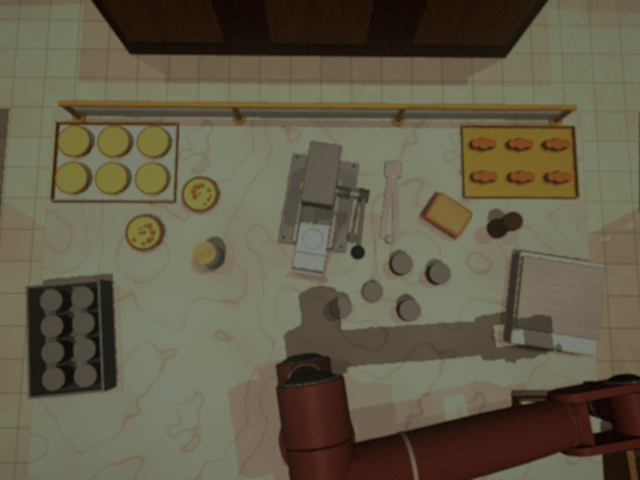

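The scene view shows the pot look-alikes at scene (272,285), (325,328), (282,345) and (325,366), with the lid stack at (294,313). In the top view they are at (340,306), (400,262), (408,308) and (437,271), with the stack at (372,291). The robot's right is −y, which is image-right in top, so the pot meant is top (437,271) = scene (325,366). I'll confirm it in an enlarged crop.

```bash
python3 - <<'E'
from h import *
a=cv2.imread("pics/top0.png")[135:325,275:465]; b=cv2.imread("pics/scene0.png")[200:390,250:440]
f=lambda i:cv2.resize(cv2.convertScaleAbs(i,alpha=1.3),(400,400),interpolation=cv2.INTER_CUBIC)
cv2.imwrite("pics/crop1.png",np.hstack([f(a),f(b)]))
for s,t in(((272,285),(340,306)),((325,328),(400,262)),((282,345),(408,308)),((325,366),(437,271)),((294,313),(372,291)),((316,239),(358,252))):
    print(s,tri(("scene",*s),("top",*t)))
E
```

```text
(272, 285) (array([ 0.36497158, -0.06514853,  0.03995898]), np.float64(0.0025513191943346853))
(325, 328) (array([ 0.49024274, -0.23610234,  0.04146415]), np.float64(0.002172008133340798))
(282, 345) (array([ 0.36016086, -0.25714218,  0.03903957]), np.float64(0.0024674895018705458))
(325, 366) (array([ 0.46521929, -0.34215583,  0.03689388]), np.float64(0.0024317089355939494))
(294, 313) (array([ 0.41098203, -0.15852886,  0.01289384]), np.float64(0.0010272270902717039))
(316, 239) (array([ 0.49265684, -0.09612117,  0.30603612]), np.float64(0.0025618685260343018))
```

View pics/crop1.png

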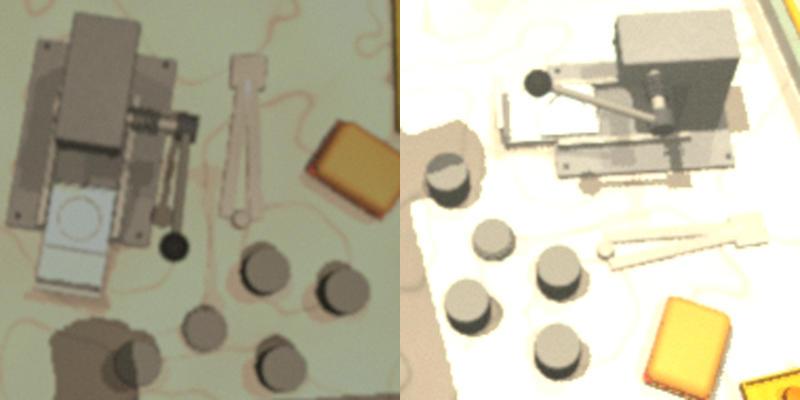

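The crop confirms it: the rightmost pot is at crop-left (345,288), crop-right (557,348), standing alone behind the lid stack. The press base corners, nest circle (80,218) and knob (174,247) are clear in the left half.

```bash
cat > fit.py <<'E'
from h import *
s=400/190
T=lambda x,y:((x+.5)/s-.5+275,(y+.5)/s-.5+135)
S=lambda x,y:((x-400+.5)/s-.5+250,(y+.5)/s-.5+200)
P=lambda p,z:onplane("top",*T(*p),z)
base=[P(p,.014) for p in((37,40),(177,60),(147,245),(8,228))]   # rear-left, rear-right, front-right, front-left
L=[(.135,.1),(.135,-.1),(-.135,-.1),(-.135,.1)]
print("base len",[np.linalg.norm(base[i]-base[(i+1)%4]).round(3) for i in range(4)], np.mean(base,0))
head=[P(p,.22) for p in((75,13),(139,24),(121,150),(58,139))]
print("head len",[np.linalg.norm(head[i]-head[(i+1)%4]).round(3) for i in range(4)])
for q,n in((base,"base"),(head,"head")):
    d=(q[0]-q[3])+(q[1]-q[2]); print(n,"yaw",np.arctan2(d[1],d[0]),np.mean(q,0))
print("nest top",P((80,218),.038), "head front edge mid",P((90,145),.22))
print("knob",tri(("scene",*S(538,83)),("top",*T(174,247))))
def lid(n,c,seed):
    im=cv2.imread(f"pics/{n}0.png"); h=cv2.cvtColor(im,cv2.COLOR_BGR2HSV)
    x,y=seed; ref=im[y-1:y+2,x-1:x+2].reshape(-1,3).mean(0)
    m=(np.abs(im.astype(float)-ref).max(2)<22).astype(np.uint8)
    k,lab,st,ce=cv2.connectedComponentsWithStats(m,connectivity=4); i=lab[y,x]
    cn=cv2.findContours((lab==i).astype(np.uint8),cv2.RETR_EXTERNAL,cv2.CHAIN_APPROX_NONE)[0][0]
    print(n,ref,st[i],ce[i],cv2.fitEllipse(cn)); return ce[i]
a=lid("scene",0,(325,364)); b=lid("top",0,(440,271))
print("lid",tri(("scene",*a),("top",*b)), onplane("top",*b,.069),onplane("scene",*a,.069))
E
python3 fit.py
```

```text
base len [np.float64(0.2), np.float64(0.266), np.float64(0.193), np.float64(0.27)] [ 0.66914932 -0.00367146  0.014     ]
head len [np.float64(0.08), np.float64(0.159), np.float64(0.078), np.float64(0.159)]
base yaw -0.14949728663652434 [ 0.66914932 -0.00367146  0.014     ]
head yaw -0.13073194888212072 [ 0.70350868 -0.00964845  0.22      ]
nest top [0.55911238 0.01283274 0.038     ] head front edge mid [6.23922094e-01 1.14821647e-04 2.20000000e-01]
knob (array([ 0.49191279, -0.09480061,  0.30379186]), np.float64(0.0013883382909789758))
scene [132.44444444 154.55555556 163.88888889] [313 354  28  26 412] [326.09708738 364.79854369] ((325.574951171875, 365.88739013671875), (21.60213279724121, 27.67502784729004), 126.3967514038086)
top [71.44444444 84.55555556 91.        ] [424 259  27  27 467] [437.9764454 271.7130621] ((436.57550048828125, 272.2277526855469), (25.002670288085938, 27.035127639770508), 132.77577209472656)
lid (array([ 0.46523446, -0.34260836,  0.04751103]), np.float64(0.0015498048371833271)) [ 0.46254885 -0.33773429  0.069     ] [ 0.46450398 -0.34870821  0.069     ]
```

```bash
python3 - <<'E'
from h import *
def c(n,x,y):
    i=cv2.imread(f"pics/{n}0.png")[y:y+37,x:x+50]; i=cv2.normalize(i,None,0,255,cv2.NORM_MINMAX)
    return cv2.resize(i,(400,296),interpolation=cv2.INTER_CUBIC)
cv2.imwrite("pics/crop2.png",np.vstack([np.hstack([c("top",290,222),c("scene",297,235)]),np.hstack([c("top",413,253),c("scene",301,348)])]))
E
```

```text
(no output)
```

View pics/crop2.png

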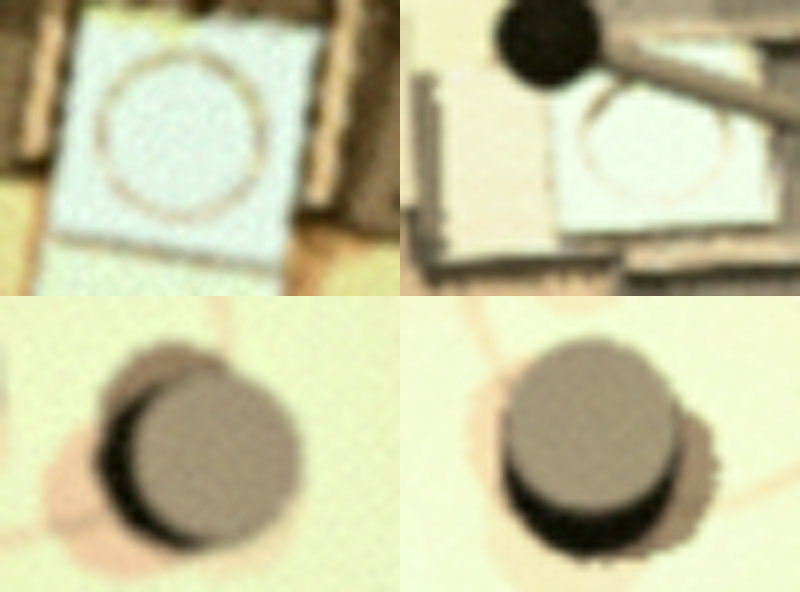

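Bottom panels: the lid disc is centred at panel (216,161) in top and (191,129) in scene. Top panels: the nest ring is centred at (181,135) in top and (256,140) in scene, partly hidden there by the knob and bar.

```bash
python3 - <<'E'
from h import *
from scipy.optimize import least_squares
q=lambda x,y,x0,y0:(x0+(x+.5)/8-.5,y0+(y+.5)/8-.5)
lt=q(216,161,413,253); ls=q(191,129,301,348); nt=q(181,135,290,222); ns=q(256,140,297,235)
print("lid",tri(("top",*lt),("scene",*ls)),onplane("top",*lt,.069),onplane("scene",*ls,.069))
print("nest",tri(("top",*nt),("scene",*ns)),onplane("top",*nt,.038),onplane("scene",*ns,.038))
# flange/block corners in top: block edges direction
a=[onplane("top",*q(x,y,290,222),.038) for x,y in((55,235),(282,268),(322,30),(85,8))]
print([np.linalg.norm(a[i]-a[(i+1)%4]).round(4) for i in range(4)],np.mean(a,0))
d=a[2]-a[1]+a[3]-a[0]; print("yaw",np.arctan2(d[1],d[0])); d=a[0]-a[1]+a[3]-a[2]; print(np.arctan2(-d[0],d[1]))
# ref fit
pts=[((.135,.1),(37,40),.014),((.135,-.1),(177,60),.014),((-.135,-.1),(147,245),.014),((-.135,.1),(8,228),.014),
((.117,.042),(75,13),.22),((.117,-.042),(139,24),.22),((-.045,-.042),(121,150),.22),((-.045,.042),(58,139),.22),((-.1638,-.118),(174,247),.3047)]
s=400/190
W=[onplane("top",(p[0]+.5)/s-.5+275,(p[1]+.5)/s-.5+135,z)[:2] for _,p,z in pts]
L=np.array([l for l,_,_ in pts]); N=onplane("top",*nt,.038)[:2]
def f(v):
    c,n=np.cos(v[2]),np.sin(v[2]);R=np.array([[c,-n],[n,c]])
    return np.r_[((L@R.T)+v[:2]-W).ravel(),(R@[-v[3],0])+v[:2]-N]
r=least_squares(f,[.668,-.004,-.15,.11]);print(r.x,(r.fun*1e3).round(1))
E
```

```text
lid (array([ 0.46073157, -0.34328682,  0.06390045]), np.float64(0.0007319507426309105)) [ 0.45984523 -0.34210672  0.069     ] [ 0.46083187 -0.34474976  0.069     ]
nest (array([0.55997659, 0.0144401 , 0.03111927]), np.float64(0.0005344695120838326)) [0.55867029 0.01440634 0.038     ] [0.55926482 0.01056614 0.038     ]
[np.float64(0.0819), np.float64(0.0872), np.float64(0.0856), np.float64(0.0828)] [0.55874359 0.01259572 0.038     ]
yaw -0.14222423921181118
-0.11361769752676279
[ 0.66871137 -0.00358091 -0.14527355  0.11148583] [ 1.2  0.6 -0.1  0.4 -4.6 -3.3  1.7  2.7  1.4  1.7  2.6 -2.6  0.1 -1.1
 -0.8  5.5 -1.3 -1.9 -0.3 -1.8]
```

```bash
cat > go.py <<'E'
# usage: go.py  cx cy cz cyaw  tx ty tz tyaw : units from commanded pose to target (yaw = angle of tool x in world)
import sys,math
c=list(map(float,sys.argv[1:5]))
for i in range(5,len(sys.argv),4):
    t=list(map(float,sys.argv[i:i+4])); dx,dy=t[0]-c[0],t[1]-c[1]; k,s=math.cos(c[3]),math.sin(c[3])
    print(t,"dx %.4f dy %.4f dz %.4f yaw %.4f"%((dx*k+dy*s)/.5,(dx*s-dy*k)/.5,(c[2]-t[2])/.5,(c[3]-t[3])/1.5))
E
python3 go.py .168 -.602 .231 .2718 .4603 -.3434 .2 -.145 .4603 -.3434 .14 -.145
```

```text
[0.4603, -0.3434, 0.2, -0.145] dx 0.7020 dy -0.3413 dz 0.0620 yaw 0.2779
[0.4603, -0.3434, 0.14, -0.145] dx 0.7020 dy -0.3413 dz 0.1820 yaw 0.2779
```

Emit:
send_rows([
  {"claw": -1, "dx": 0.702, "dy": -0.341, "dz": 0.062, "yaw": 0.278},
  {"claw": -1, "dx": 0.702, "dy": -0.341, "dz": 0.062, "yaw": 0.278},
  {"claw": -1, "dx": 0.702, "dy": -0.341, "dz": 0.062, "yaw": 0.278},
  {"claw": -1, "dx": 0.702, "dy": -0.341, "dz": 0.062, "yaw": 0.278},
  {"claw": -1, "dx": 0.702, "dy": -0.341, "dz": 0.062, "yaw": 0.278},
  {"claw": -1, "dx": 0.702, "dy": -0.341, "dz": 0.062, "yaw": 0.278},
  {"claw": -1, "dx": 0.702, "dy": -0.341, "dz": 0.062, "yaw": 0.278},
  {"claw": -1, "dx": 0.702, "dy": -0.341, "dz": 0.062, "yaw": 0.278},
  {"claw": -1, "dx": 0.702, "dy": -0.341, "dz": 0.062, "yaw": 0.278},
  {"claw": -1, "dx": 0.702, "dy": -0.341, "dz": 0.182, "yaw": 0.278},
  {"claw": -1, "dx": 0.702, "dy": -0.341, "dz": 0.182, "yaw": 0.278},
  {"claw": -1, "dx": 0.702, "dy": -0.341, "dz": 0.182, "yaw": 0.278},
])

```text
time: 1.6
tool_pos: [0.4599, -0.3448, 0.1416]
tool_rot: [0.0, 0.997, -0.073, 0.0]
contact_force: [-0.2, -0.3, 0.1]
gripper_width: 1.002
grasp_force: 0.0
```

Emit:
send_rows([
  {"claw": -1, "dz": 0.08},
  {"claw": -1, "dz": 0.16},
  {"claw": -1, "dz": 0.21},
  {"claw": -1, "dz": 0.24},
  {"claw": -1, "dz": 0.24},
  {"claw": -1, "dz": 0.24},
])

```text
invalid input
```

Emit:
send_rows([
  {"claw": 1},
  {"claw": 1},
  {"claw": 1},
  {"claw": 1},
  {"claw": 1},
  {"claw": 1},
  {"claw": 1},
])

```text
invalid input
```

Emit:
send_rows([
  {"claw": -1, "dx": 0, "dy": 0, "dz": 0.08, "yaw": 0},
  {"claw": -1, "dx": 0, "dy": 0, "dz": 0.16, "yaw": 0},
  {"claw": -1, "dx": 0, "dy": 0, "dz": 0.21, "yaw": 0},
  {"claw": -1, "dx": 0, "dy": 0, "dz": 0.24, "yaw": 0},
  {"claw": -1, "dx": 0, "dy": 0, "dz": 0.24, "yaw": 0},
  {"claw": -1, "dx": 0, "dy": 0, "dz": 0.24, "yaw": 0},
])

```text
time: 2.35
tool_pos: [0.4613, -0.3448, 0.0224]
tool_rot: [0.001, 0.997, -0.073, 0.001]
contact_force: [-0.2, 0.3, -0.5]
gripper_width: 1.003
grasp_force: 0.0
```

Emit:
send_rows([
  {"claw": 1, "dx": 0, "dy": 0, "dz": 0, "yaw": 0},
  {"claw": 1, "dx": 0, "dy": 0, "dz": 0, "yaw": 0},
  {"claw": 1, "dx": 0, "dy": 0, "dz": 0, "yaw": 0},
  {"claw": 1, "dx": 0, "dy": 0, "dz": 0, "yaw": 0},
  {"claw": 1, "dx": 0, "dy": 0, "dz": 0, "yaw": 0},
  {"claw": 1, "dx": 0, "dy": 0, "dz": 0, "yaw": 0},
  {"claw": 1, "dx": 0, "dy": 0, "dz": 0, "yaw": 0},
  {"claw": 1, "dx": 0, "dy": 0, "dz": 0, "yaw": 0},
])

```text
time: 3.35
tool_pos: [0.4613, -0.3445, 0.0222]
tool_rot: [0.001, 0.997, -0.073, 0.001]
contact_force: [0.2, 0.1, 5.6]
gripper_width: 0.707
grasp_force: 65.5
```

```bash
python3 go.py .4603 -.3434 .02 -.145 .4603 -.3434 .17 -.145 .39 -.2 .17 -.145 .39 .0128 .17 -.145 .5593 .0128 .17 -.145; python3 go.py .39 .0128 .17 -.145 .5593 .0128 .17 -.145 .5593 .0128 .08 -.145
```

```text
[0.4603, -0.3434, 0.17, -0.145] dx 0.0000 dy -0.0000 dz -0.3000 yaw 0.0000
[0.39, -0.2, 0.17, -0.145] dx -0.1806 dy -0.2635 dz -0.3000 yaw 0.0000
[0.39, 0.0128, 0.17, -0.145] dx -0.2421 dy -0.6846 dz -0.3000 yaw 0.0000
[0.5593, 0.0128, 0.17, -0.145] dx 0.0930 dy -0.7335 dz -0.3000 yaw 0.0000
[0.5593, 0.0128, 0.17, -0.145] dx 0.3350 dy -0.0489 dz 0.0000 yaw 0.0000
[0.5593, 0.0128, 0.08, -0.145] dx 0.3350 dy -0.0489 dz 0.1800 yaw 0.0000
```

Emit:
send_rows([
  {"claw": 1, "dx": 0, "dy": 0, "dz": -0.08, "yaw": 0},
  {"claw": 1, "dx": 0, "dy": 0, "dz": -0.18, "yaw": 0},
  {"claw": 1, "dx": 0, "dy": 0, "dz": -0.28, "yaw": 0},
  {"claw": 1, "dx": 0, "dy": 0, "dz": -0.3, "yaw": 0},
  {"claw": 1, "dx": 0, "dy": 0, "dz": -0.3, "yaw": 0},
])

```text
time: 3.98
tool_pos: [0.46, -0.3435, 0.17]
tool_rot: [0.0, 0.997, -0.073, 0.0]
contact_force: [0.3, 0.3, -3.0]
gripper_width: 0.714
grasp_force: 65.8
```

Emit:
send_rows([
  {"claw": 1, "dx": -0.06, "dy": -0.088, "dz": 0, "yaw": 0},
  {"claw": 1, "dx": -0.12, "dy": -0.176, "dz": 0, "yaw": 0},
  {"claw": 1, "dx": -0.181, "dy": -0.264, "dz": 0, "yaw": 0},
  {"claw": 1, "dx": -0.2, "dy": -0.36, "dz": 0, "yaw": 0},
  {"claw": 1, "dx": -0.21, "dy": -0.46, "dz": 0, "yaw": 0},
  {"claw": 1, "dx": -0.225, "dy": -0.56, "dz": 0, "yaw": 0},
  {"claw": 1, "dx": -0.242, "dy": -0.65, "dz": 0, "yaw": 0},
  {"claw": 1, "dx": -0.242, "dy": -0.685, "dz": 0, "yaw": 0},
  {"claw": 1, "dx": -0.242, "dy": -0.685, "dz": 0, "yaw": 0},
  {"claw": 1, "dx": -0.16, "dy": -0.697, "dz": 0, "yaw": 0},
  {"claw": 1, "dx": -0.06, "dy": -0.711, "dz": 0, "yaw": 0},
  {"claw": 1, "dx": 0.03, "dy": -0.724, "dz": 0, "yaw": 0},
  {"claw": 1, "dx": 0.08, "dy": -0.732, "dz": 0, "yaw": 0},
  {"claw": 1, "dx": 0.093, "dy": -0.734, "dz": 0, "yaw": 0},
  {"claw": 1, "dx": 0.093, "dy": -0.734, "dz": 0, "yaw": 0},
])

```text
time: 5.85
tool_pos: [0.5583, 0.0122, 0.1689]
tool_rot: [0.0, 0.997, -0.073, -0.001]
contact_force: [-1.2, 0.0, -2.1]
gripper_width: 0.713
grasp_force: 66.0
```

Emit:
send_rows([
  {"claw": 1, "dx": 0, "dy": 0, "dz": 0.06, "yaw": 0},
  {"claw": 1, "dx": 0, "dy": 0, "dz": 0.12, "yaw": 0},
  {"claw": 1, "dx": 0, "dy": 0, "dz": 0.17, "yaw": 0},
  {"claw": 1, "dx": 0, "dy": 0, "dz": 0.19, "yaw": 0},
  {"claw": 1, "dx": 0, "dy": 0, "dz": 0.19, "yaw": 0},
  {"claw": 1, "dx": 0, "dy": 0, "dz": 0.19, "yaw": 0},
])

```text
time: 6.6
tool_pos: [0.56, 0.0127, 0.0768]
tool_rot: [0.0, 0.997, -0.073, 0.001]
contact_force: [0.2, 0.4, -1.8]
gripper_width: 0.708
grasp_force: 66.0
```

```bash
python3 - <<'E'
from h import *
a=grab("scene","pics/scene1.png")[200:300,260:360,::-1]; b=grab("top","pics/top1.png")[190:290,265:365,::-1]
f=lambda i:cv2.resize(cv2.convertScaleAbs(i,alpha=1.2),(400,400),interpolation=cv2.INTER_CUBIC)
cv2.imwrite("pics/crop3.png",np.hstack([f(b),f(a)])); print(manip.state()["tool_pos"])
E
```

```text
[0.56019434 0.01273102 0.07682875]
```

View pics/crop3.png

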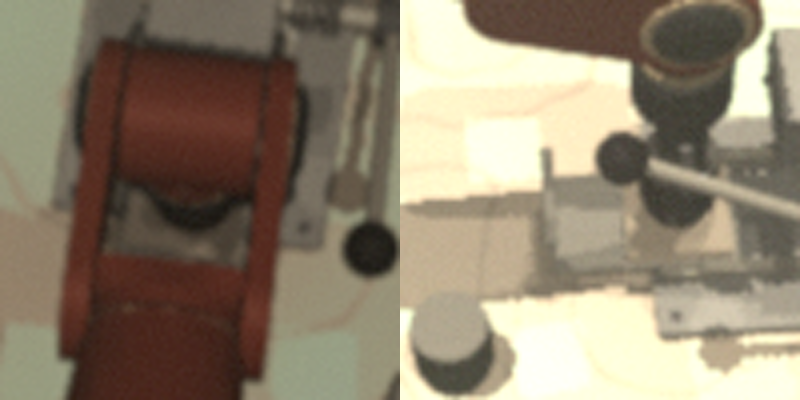

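The pot hangs upright over the nest block: scene-crop pot bottom at (680,225), block around (690,240). The lever and knob at (620,158) are clear of the gripper. Next I lower it gently and watch the force.

Emit:
send_rows([
  {"claw": 1, "dx": 0, "dy": 0, "dz": 0.012, "yaw": 0},
  {"claw": 1, "dx": 0, "dy": 0, "dz": 0.022, "yaw": 0},
  {"claw": 1, "dx": 0, "dy": 0, "dz": 0.03, "yaw": 0},
  {"claw": 1, "dx": 0, "dy": 0, "dz": 0.034, "yaw": 0},
  {"claw": 1, "dx": 0, "dy": 0, "dz": 0.034, "yaw": 0},
])

```text
time: 7.32
tool_pos: [0.5592, 0.0132, 0.058]
tool_rot: [-0.0, 0.997, -0.073, -0.0]
contact_force: [0.6, 2.1, -1.9]
gripper_width: 0.714
grasp_force: 66.0
```

Emit:
send_rows([
  {"claw": 1, "dx": 0, "dy": 0, "dz": 0.004, "yaw": 0},
  {"claw": 1, "dx": 0, "dy": 0, "dz": 0.008, "yaw": 0},
  {"claw": 1, "dx": 0, "dy": 0, "dz": 0.01, "yaw": 0},
  {"claw": 1, "dx": 0, "dy": 0, "dz": 0.01, "yaw": 0},
])

```text
time: 7.82
tool_pos: [0.5596, 0.0132, 0.0535]
tool_rot: [-0.0, 0.997, -0.073, 0.0]
contact_force: [0.2, 4.7, 0.6]
gripper_width: 0.717
grasp_force: 66.2
```

Emit:
send_rows([
  {"claw": 1, "dx": 0, "dy": -0.002, "dz": 0, "yaw": 0},
  {"claw": 1, "dx": 0, "dy": -0.003, "dz": 0.002, "yaw": 0},
  {"claw": 1, "dx": 0, "dy": -0.003, "dz": 0.004, "yaw": 0},
  {"claw": 1, "dx": 0, "dy": -0.003, "dz": 0.004, "yaw": 0},
])

```text
time: 8.32
tool_pos: [0.56, 0.0136, 0.0522]
tool_rot: [0.001, 0.997, -0.073, 0.0]
contact_force: [-2.1, -1.2, 5.3]
gripper_width: 0.713
grasp_force: 66.6
```

Seated: contact at 0.0522, exactly the predicted height. Releasing and rising.

Emit:
send_rows([
  {"claw": -1, "dx": 0, "dy": 0, "dz": 0, "yaw": 0},
  {"claw": -1, "dx": 0, "dy": 0, "dz": 0, "yaw": 0},
  {"claw": -1, "dx": 0, "dy": 0, "dz": 0, "yaw": 0},
  {"claw": -1, "dx": 0, "dy": 0, "dz": 0, "yaw": 0},
  {"claw": -1, "dx": 0, "dy": 0, "dz": 0, "yaw": 0},
  {"claw": -1, "dx": 0, "dy": 0, "dz": 0, "yaw": 0},
  {"claw": -1, "dx": 0, "dy": 0, "dz": -0.03, "yaw": 0},
  {"claw": -1, "dx": 0, "dy": 0, "dz": -0.12, "yaw": 0},
  {"claw": -1, "dx": 0, "dy": 0, "dz": -0.24, "yaw": 0},
  {"claw": -1, "dx": 0, "dy": 0, "dz": -0.26, "yaw": 0},
  {"claw": -1, "dx": -0.1, "dy": 0, "dz": -0.26, "yaw": 0},
  {"claw": -1, "dx": -0.2, "dy": 0, "dz": -0.26, "yaw": 0},
  {"claw": -1, "dx": -0.3, "dy": 0, "dz": -0.26, "yaw": 0},
  {"claw": 1, "dx": -0.36, "dy": 0, "dz": -0.26, "yaw": 0},
  {"claw": 1, "dx": -0.36, "dy": 0, "dz": -0.26, "yaw": 0},
  {"claw": 1, "dx": -0.36, "dy": 0, "dz": -0.26, "yaw": 0},
])

```text
time: 10.32
tool_pos: [0.3818, 0.0403, 0.1816]
tool_rot: [0.0, 0.997, -0.073, 0.0]
contact_force: [-0.0, 0.1, -0.2]
gripper_width: 0.381
grasp_force: 0.0
```

```bash
python3 - <<'E'
from h import *
a=grab("scene","pics/scene2.png")[200:300,260:360,::-1]; b=grab("top","pics/top2.png")[190:290,265:365,::-1]
f=lambda i:cv2.resize(cv2.convertScaleAbs(i,alpha=1.2),(400,400),interpolation=cv2.INTER_CUBIC)
cv2.imwrite("pics/crop4.png",np.hstack([f(b),f(a)])); print(manip.state()["tool_pos"])
E
```

```text
[0.38196708 0.04023071 0.18149752]
```

View pics/crop4.png

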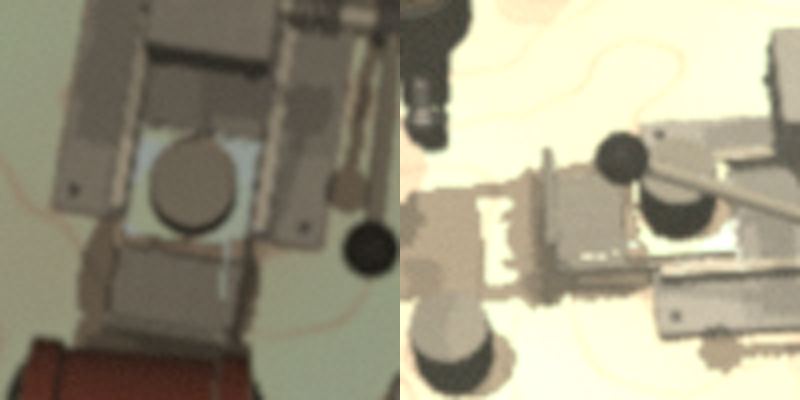

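The pot sits upright in the nest (top crop (193,185), ring of white evenly around it) and the gripper is clear of it. Next I close the fingers, go down in front of the flange and push.

Emit:
send_rows([
  {"claw": 1, "dx": 0.03, "dy": 0, "dz": 0.1, "yaw": 0},
  {"claw": 1, "dx": 0.04, "dy": 0, "dz": 0.2, "yaw": 0},
  {"claw": 1, "dx": 0.04, "dy": 0, "dz": 0.265, "yaw": 0},
  {"claw": 1, "dx": 0.04, "dy": 0, "dz": 0.272, "yaw": 0},
  {"claw": 1, "dx": 0.04, "dy": 0, "dz": 0.272, "yaw": 0},
  {"claw": 1, "dx": 0.08, "dy": 0, "dz": 0.272, "yaw": 0},
  {"claw": 1, "dx": 0.11, "dy": 0, "dz": 0.272, "yaw": 0},
  {"claw": 1, "dx": 0.125, "dy": 0, "dz": 0.272, "yaw": 0},
  {"claw": 1, "dx": 0.135, "dy": 0, "dz": 0.272, "yaw": 0},
  {"claw": 1, "dx": 0.145, "dy": 0, "dz": 0.272, "yaw": 0},
  {"claw": 1, "dx": 0.16, "dy": 0, "dz": 0.272, "yaw": 0},
  {"claw": 1, "dx": 0.175, "dy": 0, "dz": 0.272, "yaw": 0},
])

```text
time: 11.92
tool_pos: [0.4682, 0.0276, 0.0453]
tool_rot: [0.0, 0.997, -0.073, -0.0]
contact_force: [-2.5, -0.1, 1.7]
gripper_width: -0.0
grasp_force: 0.9
```

Emit:
send_rows([
  {"claw": 1, "dx": 0.015, "dy": 0, "dz": 0, "yaw": 0},
  {"claw": 1, "dx": 0.03, "dy": 0, "dz": 0, "yaw": 0},
  {"claw": 1, "dx": 0.045, "dy": 0, "dz": 0, "yaw": 0},
  {"claw": 1, "dx": 0.06, "dy": 0, "dz": 0, "yaw": 0},
  {"claw": 1, "dx": 0.075, "dy": 0, "dz": 0, "yaw": 0},
  {"claw": 1, "dx": 0.09, "dy": 0, "dz": 0, "yaw": 0},
  {"claw": 1, "dx": 0.105, "dy": 0, "dz": 0, "yaw": 0},
  {"claw": 1, "dx": 0.12, "dy": 0, "dz": 0, "yaw": 0},
  {"claw": 1, "dx": 0.132, "dy": 0, "dz": 0, "yaw": 0},
  {"claw": 1, "dx": 0.142, "dy": 0, "dz": 0, "yaw": 0},
  {"claw": 1, "dx": 0.15, "dy": 0, "dz": 0, "yaw": 0},
  {"claw": 1, "dx": 0.15, "dy": 0, "dz": 0, "yaw": 0},
])

```text
time: 13.42
tool_pos: [0.5429, 0.017, 0.0456]
tool_rot: [-0.0, 0.997, -0.073, 0.001]
contact_force: [0.1, 0.5, 0.8]
gripper_width: -0.001
grasp_force: 0.0
```

Emit:
send_rows([
  {"claw": 1, "dx": 0.006, "dy": 0, "dz": 0, "yaw": 0},
  {"claw": 1, "dx": 0.012, "dy": 0, "dz": 0, "yaw": 0},
  {"claw": 1, "dx": 0.016, "dy": 0, "dz": 0, "yaw": 0},
  {"claw": 1, "dx": 0.016, "dy": 0, "dz": 0, "yaw": 0},
])

```text
time: 13.92
tool_pos: [0.5505, 0.0157, 0.0454]
tool_rot: [-0.0, 0.997, -0.072, 0.0]
contact_force: [0.9, -1.0, 0.6]
gripper_width: -0.001
grasp_force: 0.0
```

Emit:
send_rows([
  {"claw": 1, "dx": 0.004, "dy": 0, "dz": 0, "yaw": 0},
  {"claw": 1, "dx": 0.006, "dy": 0, "dz": 0, "yaw": 0},
  {"claw": 1, "dx": 0.006, "dy": 0, "dz": 0, "yaw": 0},
])

```text
time: 14.3
tool_pos: [0.5531, 0.0152, 0.0453]
tool_rot: [0.0, 0.997, -0.073, 0.0]
contact_force: [-1.1, 0.4, 1.0]
gripper_width: -0.004
grasp_force: 0.4
```

Emit:
send_rows([
  {"claw": 1, "dx": 0.003, "dy": 0, "dz": 0, "yaw": 0},
  {"claw": 1, "dx": 0.006, "dy": 0, "dz": 0, "yaw": 0},
  {"claw": 1, "dx": 0.006, "dy": 0, "dz": 0, "yaw": 0},
])

```text
time: 14.68
tool_pos: [0.5562, 0.0148, 0.0453]
tool_rot: [0.0, 0.997, -0.073, 0.0]
contact_force: [-0.6, -0.3, 1.1]
gripper_width: 0.002
grasp_force: 0.4
```

Emit:
send_rows([
  {"claw": 1, "dx": 0.004, "dy": 0, "dz": 0, "yaw": 0},
  {"claw": 1, "dx": 0.008, "dy": 0, "dz": 0, "yaw": 0},
  {"claw": 1, "dx": 0.008, "dy": 0, "dz": 0, "yaw": 0},
])

```text
time: 15.05
tool_pos: [0.5565, 0.0148, 0.0451]
tool_rot: [-0.0, 0.997, -0.072, -0.005]
contact_force: [-16.2, 1.8, 11.9]
gripper_width: 0.0
grasp_force: 7.8
```

Solid stop at 16 N: the slide is home. Backing off, rising, and moving over the knob.

```bash
python3 go.py .5598 .0142 .045 -.145 .42 .0345 .045 -.145 .42 .0345 .40 -.148 .4912 -.095 .40 -.148; python3 go.py .4912 -.095 .40 -.148 .4912 -.095 .279 -.148
```

```text
[0.42, 0.0345, 0.045, -0.145] dx -0.2825 dy 0.0002 dz 0.0000 yaw 0.0000
[0.42, 0.0345, 0.4, -0.148] dx -0.2825 dy 0.0002 dz -0.7100 yaw 0.0020
[0.4912, -0.095, 0.4, -0.148] dx -0.1042 dy 0.2359 dz -0.7100 yaw 0.0020
[0.4912, -0.095, 0.279, -0.148] dx 0.0000 dy -0.0000 dz 0.2420 yaw 0.0000
```

Emit:
send_rows([
  {"claw": 1, "dx": -0.02, "dy": 0, "dz": 0, "yaw": 0},
  {"claw": 1, "dx": -0.1, "dy": 0, "dz": 0, "yaw": 0},
  {"claw": 1, "dx": -0.2, "dy": 0, "dz": 0, "yaw": 0},
  {"claw": 1, "dx": -0.28, "dy": 0, "dz": 0, "yaw": 0},
  {"claw": 1, "dx": -0.28, "dy": 0, "dz": -0.1, "yaw": 0},
  {"claw": 1, "dx": -0.28, "dy": 0, "dz": -0.22, "yaw": 0},
  {"claw": 1, "dx": -0.28, "dy": 0, "dz": -0.34, "yaw": 0},
  {"claw": 1, "dx": -0.28, "dy": 0, "dz": -0.46, "yaw": 0},
  {"claw": 1, "dx": -0.28, "dy": 0, "dz": -0.58, "yaw": 0},
  {"claw": -1, "dx": -0.28, "dy": 0, "dz": -0.7, "yaw": 0},
  {"claw": -1, "dx": -0.28, "dy": 0, "dz": -0.71, "yaw": 0},
  {"claw": -1, "dx": -0.28, "dy": 0, "dz": -0.71, "yaw": 0},
  {"claw": -1, "dx": -0.28, "dy": 0, "dz": -0.71, "yaw": 0},
])

```text
time: 16.68
tool_pos: [0.421, 0.0345, 0.3979]
tool_rot: [-0.0, 0.997, -0.073, -0.002]
contact_force: [0.2, 0.1, -0.4]
gripper_width: 0.848
grasp_force: 0.0
```

```bash
python3 - <<'E'
from h import *
a=grab("scene","pics/scene3.png")[200:300,260:360,::-1]; b=grab("top","pics/top3.png")[190:290,285:385,::-1]
f=lambda i:cv2.resize(cv2.convertScaleAbs(i,alpha=1.2),(400,400),interpolation=cv2.INTER_CUBIC)
cv2.imwrite("pics/crop5.png",np.hstack([f(b),f(a)])); print(manip.state()["tool_pos"])
E
```

```text
[0.42099043 0.03456419 0.3981069 ]
```

View pics/crop5.png

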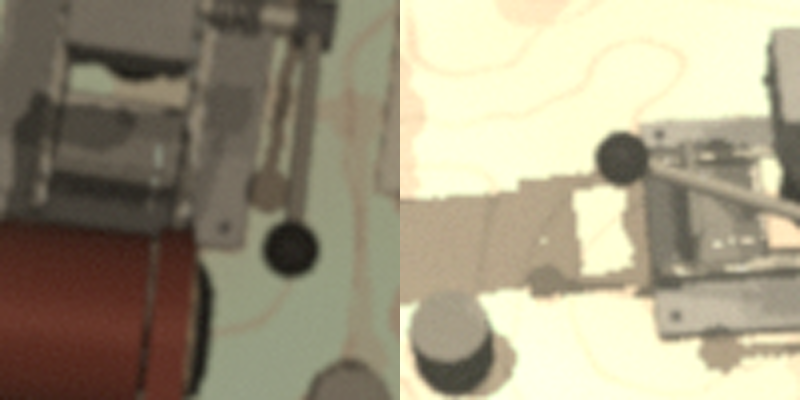

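The slide is home: the pot's lid edge is visible under the head at top crop (130,70). The knob is unchanged at (290,248) in top and (622,157) in scene.

Emit:
send_rows([
  {"claw": -1, "dx": 0.06, "dy": 0.08, "dz": 0, "yaw": 0},
  {"claw": -1, "dx": 0.12, "dy": 0.16, "dz": 0, "yaw": 0},
  {"claw": -1, "dx": 0.176, "dy": 0.236, "dz": 0, "yaw": 0},
  {"claw": -1, "dx": 0.176, "dy": 0.236, "dz": 0, "yaw": 0},
  {"claw": -1, "dx": 0.176, "dy": 0.236, "dz": 0, "yaw": 0},
  {"claw": -1, "dx": 0.176, "dy": 0.236, "dz": 0.08, "yaw": 0},
  {"claw": -1, "dx": 0.176, "dy": 0.236, "dz": 0.16, "yaw": 0},
  {"claw": -1, "dx": 0.176, "dy": 0.236, "dz": 0.22, "yaw": 0},
  {"claw": -1, "dx": 0.176, "dy": 0.236, "dz": 0.242, "yaw": 0},
  {"claw": -1, "dx": 0.176, "dy": 0.236, "dz": 0.242, "yaw": 0},
  {"claw": -1, "dx": 0.176, "dy": 0.236, "dz": 0.242, "yaw": 0},
])

```text
time: 18.15
tool_pos: [0.4921, -0.095, 0.2813]
tool_rot: [0.0, 0.997, -0.072, 0.001]
contact_force: [-0.2, -1.0, 0.5]
gripper_width: 0.999
grasp_force: 0.0
```

Emit:
send_rows([
  {"claw": 1, "dx": 0, "dy": 0, "dz": 0, "yaw": 0},
  {"claw": 1, "dx": 0, "dy": 0, "dz": 0, "yaw": 0},
  {"claw": 1, "dx": 0, "dy": 0, "dz": 0, "yaw": 0},
  {"claw": 1, "dx": 0, "dy": 0, "dz": 0, "yaw": 0},
  {"claw": 1, "dx": 0, "dy": 0, "dz": 0, "yaw": 0},
  {"claw": 1, "dx": 0, "dy": 0, "dz": 0, "yaw": 0},
  {"claw": 1, "dx": 0, "dy": 0, "dz": 0, "yaw": 0},
  {"claw": 1, "dx": 0, "dy": 0, "dz": 0, "yaw": 0},
])

```text
time: 19.15
tool_pos: [0.4917, -0.0934, 0.2801]
tool_rot: [-0.002, 0.997, -0.072, 0.0]
contact_force: [0.1, 6.2, 3.7]
gripper_width: 0.378
grasp_force: 59.1
```

```bash
python3 -c "
from math import *
for i in range(0,34):
    q=i*.025; print('%.3f dx %.3f dz %.3f'%(q,-.4*(cos(.611-q)-cos(.611)),.4*(sin(.611)-sin(.611-q))),end=' | ')"
```

```text
0.000 dx -0.000 dz 0.000 | 0.025 dx -0.006 dz 0.008 | 0.050 dx -0.011 dz 0.017 | 0.075 dx -0.016 dz 0.025 | 0.100 dx -0.021 dz 0.034 | 0.125 dx -0.026 dz 0.043 | 0.150 dx -0.031 dz 0.052 | 0.175 dx -0.035 dz 0.061 | 0.200 dx -0.039 dz 0.070 | 0.225 dx -0.043 dz 0.079 | 0.250 dx -0.047 dz 0.088 | 0.275 dx -0.050 dz 0.098 | 0.300 dx -0.053 dz 0.107 | 0.325 dx -0.056 dz 0.117 | 0.350 dx -0.059 dz 0.126 | 0.375 dx -0.061 dz 0.136 | 0.400 dx -0.063 dz 0.146 | 0.425 dx -0.065 dz 0.156 | 0.450 dx -0.067 dz 0.165 | 0.475 dx -0.069 dz 0.175 | 0.500 dx -0.070 dz 0.185 | 0.525 dx -0.071 dz 0.195 | 0.550 dx -0.072 dz 0.205 | 0.575 dx -0.072 dz 0.215 | 0.600 dx -0.072 dz 0.225 | 0.625 dx -0.072 dz 0.235 | 0.650 dx -0.072 dz 0.245 | 0.675 dx -0.072 dz 0.255 | 0.700 dx -0.071 dz 0.265 | 0.725 dx -0.070 dz 0.275 | 0.750 dx -0.069 dz 0.285 | 0.775 dx -0.067 dz 0.295 | 0.800 dx -0.065 dz 0.305 | 0.825 dx -0.063 dz 0.314 |
```

Emit:
send_rows([
  {"claw": 1, "dx": -0.006, "dy": -0.003, "dz": 0.008, "yaw": 0},
  {"claw": 1, "dx": -0.016, "dy": -0.003, "dz": 0.025, "yaw": 0},
  {"claw": 1, "dx": -0.026, "dy": -0.003, "dz": 0.043, "yaw": 0},
  {"claw": 1, "dx": -0.035, "dy": -0.003, "dz": 0.061, "yaw": 0},
  {"claw": 1, "dx": -0.043, "dy": -0.003, "dz": 0.079, "yaw": 0},
  {"claw": 1, "dx": -0.05, "dy": -0.003, "dz": 0.098, "yaw": 0},
  {"claw": 1, "dx": -0.056, "dy": -0.003, "dz": 0.117, "yaw": 0},
  {"claw": 1, "dx": -0.061, "dy": -0.003, "dz": 0.136, "yaw": 0},
  {"claw": 1, "dx": -0.065, "dy": -0.003, "dz": 0.156, "yaw": 0},
  {"claw": 1, "dx": -0.069, "dy": -0.003, "dz": 0.175, "yaw": 0},
  {"claw": 1, "dx": -0.07, "dy": -0.003, "dz": 0.185, "yaw": 0},
])

```text
time: 20.52
tool_pos: [0.46, -0.0885, 0.1893]
tool_rot: [-0.0, 0.997, -0.073, 0.005]
contact_force: [6.1, 3.7, 7.6]
gripper_width: 0.382
grasp_force: 61.7
```

Emit:
send_rows([
  {"claw": 1, "dx": 0.0, "dy": -0.003, "dz": 0.015, "yaw": 0},
  {"claw": 1, "dx": 0.0, "dy": -0.003, "dz": 0.03, "yaw": 0},
  {"claw": 1, "dx": 0.001, "dy": -0.003, "dz": 0.045, "yaw": 0},
  {"claw": 1, "dx": 0.002, "dy": -0.003, "dz": 0.06, "yaw": 0},
  {"claw": 1, "dx": 0.003, "dy": -0.003, "dz": 0.075, "yaw": 0},
  {"claw": 1, "dx": 0.003, "dy": -0.003, "dz": 0.08, "yaw": 0},
  {"claw": 1, "dx": 0.003, "dy": -0.003, "dz": 0.08, "yaw": 0},
])

```text
time: 21.4
tool_pos: [0.4606, -0.0884, 0.1496]
tool_rot: [0.001, 0.997, -0.072, 0.003]
contact_force: [-0.1, -0.7, 9.0]
gripper_width: 0.382
grasp_force: 63.0
```

Emit:
send_rows([
  {"claw": 1, "dx": 0.001, "dy": 0, "dz": 0.005, "yaw": 0},
  {"claw": 1, "dx": 0.001, "dy": 0, "dz": 0.01, "yaw": 0},
  {"claw": 1, "dx": 0.001, "dy": 0, "dz": 0.014, "yaw": 0},
  {"claw": 1, "dx": 0.001, "dy": 0, "dz": 0.014, "yaw": 0},
])

```text
time: 21.9
tool_pos: [0.4618, -0.0886, 0.1431]
tool_rot: [0.001, 0.997, -0.073, 0.004]
contact_force: [1.6, -1.4, 10.4]
gripper_width: 0.382
grasp_force: 63.3
```

Emit:
send_rows([
  {"claw": 1, "dx": 0.001, "dy": 0, "dz": 0.004, "yaw": 0},
  {"claw": 1, "dx": 0.001, "dy": 0, "dz": 0.008, "yaw": 0},
  {"claw": 1, "dx": 0.001, "dy": 0, "dz": 0.008, "yaw": 0},
  {"claw": 1, "dx": 0.001, "dy": 0, "dz": 0.008, "yaw": 0},
])

```text
time: 22.4
tool_pos: [0.4622, -0.0887, 0.1393]
tool_rot: [0.002, 0.997, -0.072, 0.004]
contact_force: [0.3, -0.2, 11.9]
gripper_width: 0.378
grasp_force: 63.4
```

Emit:
send_rows([
  {"claw": 1, "dx": 0.001, "dy": 0, "dz": 0.004, "yaw": 0},
  {"claw": 1, "dx": 0.001, "dy": 0, "dz": 0.006, "yaw": 0},
  {"claw": 1, "dx": 0.001, "dy": 0, "dz": 0.006, "yaw": 0},
  {"claw": 1, "dx": 0.001, "dy": 0, "dz": 0.006, "yaw": 0},
])

```text
time: 22.9
tool_pos: [0.4627, -0.0888, 0.137]
tool_rot: [0.002, 0.997, -0.073, 0.003]
contact_force: [-2.9, -0.4, 14.6]
gripper_width: 0.379
grasp_force: 63.8
```

Emit:
send_rows([
  {"claw": 1, "dx": 0.0, "dy": 0, "dz": 0.004, "yaw": 0},
  {"claw": 1, "dx": 0.0, "dy": 0, "dz": 0.008, "yaw": 0},
  {"claw": 1, "dx": 0.0, "dy": 0, "dz": 0.008, "yaw": 0},
  {"claw": 1, "dx": 0.0, "dy": 0, "dz": 0.008, "yaw": 0},
])

```text
time: 23.4
tool_pos: [0.4631, -0.0889, 0.1342]
tool_rot: [0.002, 0.997, -0.073, 0.004]
contact_force: [-4.8, 0.3, 20.1]
gripper_width: 0.381
grasp_force: 64.1
```

```bash
python3 - <<'E'
from h import *
a=grab("scene","pics/scene4.png")[200:300,280:400,::-1]
cv2.imwrite("pics/crop6.png",cv2.resize(cv2.convertScaleAbs(a,alpha=1.2),(720,600),interpolation=cv2.INTER_CUBIC))
o=np.array([.6695,-.003]);c,s=np.cos(-.148),np.sin(-.148)
W=lambda x,y,z:[o[0]+c*x-s*y,o[1]+s*x+c*y,z]
for q in(.6,.7,.72,.76,.8):
  for r in (.2,.1,.05):
    p=proj("scene",W(-r*np.cos(.611-q),-.118,.19+r*np.sin(.611-q))); print(q,r,(p-[280,200])*6)
E
```

```text
0.6 0.2 [128.65653829 371.07529643]
0.6 0.1 [344.57834775 357.62434589]
0.6 0.05 [451.76481996 350.92950699]
0.7 0.2 [131.58692477 391.82728828]
0.7 0.1 [344.60016038 368.1121672 ]
0.7 0.05 [451.41648835 356.20078398]
0.72 0.2 [132.67367404 395.86114094]
0.72 0.1 [344.86043664 370.16768589]
0.72 0.05 [451.47527011 357.2381672 ]
0.76 0.2 [135.33420634 403.80201659]
0.76 0.1 [345.63354933 374.23057328]
0.76 0.05 [451.72050953 359.29283261]
0.8 0.2 [138.63205608 411.56584526]
0.8 0.1 [346.74010654 378.22437924]
0.8 0.05 [452.13506398 361.31807577]
```

View pics/crop6.png

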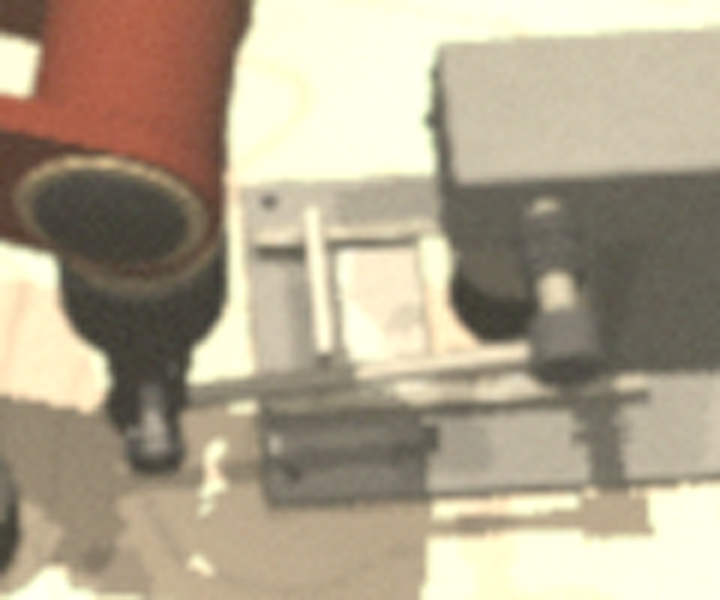

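The bar falls to the front, from (500,355) to (200,393). Its slope of about 0.127 matches a lever angle near 0.73, which is lid home. I'll press a little more to confirm it is solid and firm.

Emit:
send_rows([
  {"claw": 1, "dx": 0.001, "dy": 0, "dz": 0.004, "yaw": 0},
  {"claw": 1, "dx": 0.002, "dy": 0, "dz": 0.008, "yaw": 0},
  {"claw": 1, "dx": 0.002, "dy": 0, "dz": 0.008, "yaw": 0},
  {"claw": 1, "dx": 0.002, "dy": 0, "dz": 0.008, "yaw": 0},
  {"claw": 1, "dx": 0.002, "dy": 0, "dz": 0.008, "yaw": 0},
])

```text
time: 24.08
tool_pos: [0.4639, -0.089, 0.131]
tool_rot: [0.002, 0.997, -0.072, 0.003]
contact_force: [-7.5, 1.4, 26.2]
gripper_width: 0.377
grasp_force: 64.7
```

```bash
cat > bar.py <<'E'
from h import *
import sys
def bar(f):
    g=cv2.cvtColor(cv2.imread(f),cv2.COLOR_BGR2GRAY).astype(float); r=[]
    for x in range(340,367): r.append(g[256:268,x])
    return np.array(r).T
grab("scene",sys.argv[1]); A=bar("pics/scene4.png"); B=bar(sys.argv[1])
a=cv2.imread("pics/scene4.png")[250:275,312:368]; b=cv2.imread(sys.argv[1])[250:275,312:368]
f=lambda i:cv2.resize(cv2.convertScaleAbs(i,alpha=1.2),(672,300),interpolation=cv2.INTER_CUBIC)
cv2.imwrite("pics/cmp.png",np.vstack([f(a),f(b)]))
for x in range(0,0): pass
# vertical image shift of the bar between the pictures, left, middle and right strips
ga,gb=[cv2.cvtColor(i,cv2.COLOR_BGR2GRAY).astype(np.float64) for i in(a,b)]
for x0 in(0,14,28,42):
    print(x0,cv2.phaseCorrelate(ga[:,x0:x0+14].copy(),gb[:,x0:x0+14].copy(),cv2.createHanningWindow((14,25),cv2.CV_64F)))
E
python3 bar.py pics/scene5.png
```

```text
0 ((1.0158571491017998, 0.37113114545430825), 0.9358289356304698)
14 ((0.34191368858563553, 0.6382033609820219), 0.9892013640469502)
28 ((0.5590837547919385, 0.6383039320181414), 1.1083136761386674)
42 ((0.6267304409636933, 0.6459001313961821), 1.0174612006479786)
```

View pics/cmp.png

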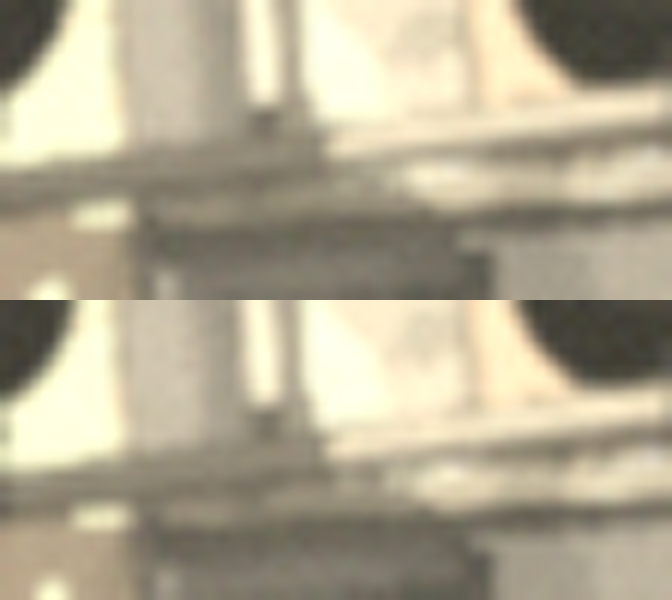

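The two frames match to within a fraction of a pixel (bar left end at y≈170 and 172). So the lever has come up solid, and the extra 3 mm is compliance at the pads. Checking that it holds steady while easing the sideways force.

Emit:
send_rows([
  {"claw": 1, "dx": -0.003, "dy": 0, "dz": 0.001, "yaw": 0},
  {"claw": 1, "dx": -0.003, "dy": 0, "dz": 0.001, "yaw": 0},
  {"claw": 1, "dx": -0.003, "dy": 0, "dz": 0.001, "yaw": 0},
  {"claw": 1, "dx": -0.003, "dy": 0, "dz": 0.001, "yaw": 0},
  {"claw": 1, "dx": -0.003, "dy": 0, "dz": 0.001, "yaw": 0},
  {"claw": 1, "dx": -0.003, "dy": 0, "dz": 0.001, "yaw": 0},
  {"claw": 1, "dx": -0.003, "dy": 0, "dz": 0.001, "yaw": 0},
  {"claw": 1, "dx": -0.003, "dy": 0, "dz": 0.001, "yaw": 0},
  {"claw": 1, "dx": -0.003, "dy": 0, "dz": 0.001, "yaw": 0},
  {"claw": 1, "dx": -0.003, "dy": 0, "dz": 0.001, "yaw": 0},
  {"claw": 1, "dx": -0.003, "dy": 0, "dz": 0.001, "yaw": 0},
  {"claw": 1, "dx": -0.003, "dy": 0, "dz": 0.001, "yaw": 0},
])

```text
time: 25.62
tool_pos: [0.4639, -0.089, 0.1313]
tool_rot: [0.002, 0.997, -0.072, 0.005]
contact_force: [-3.5, 1.3, 24.1]
gripper_width: 0.383
grasp_force: 64.7
```

```bash
python3 -c "
from plant import manip
s=manip.state();print(s['contact_force'],s['grasp_force']);print(manip.job_done())"
```

```text
[-3.49522602  1.31541895 24.10868957] 64.6716856956482
the job is handed in; nothing more can be done
None
```

The pot is in the nest and the slide is home. The lever is held down solid by its knob at about 24 N, and I handed the job in at about 26 s. I judged the lid fully home from the lever angle (about 0.73) and the force rise, not from seeing it.

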